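Jack up the front of the balance slab and hold it

ROBOT

A 6-joint arm with a two-finger parallel gripper is mounted at the origin on a cart in front of the work surface, level with it; the furniture and walls round the work are solid. World frame = base frame: x ahead of the robot, y to its left, z up, the work surface at z = 0. Lengths are in m, angles in rad, forces in N, time in s.
With the tool pointing down it reaches from about 0.225 to 0.875 m from the base axis. Payload 3.4 kg.
Tool frame: the origin (TCP) lies at the very end of the fingers, on their centre line; the grasp point (between the pads) lies 19 mm behind it; x points along the fingers, z is the direction in which the jaws open and shut, and the axes are right-handed (so a half turn about x gives the same grasp; the last joint's range is limited). The gripper opens to 85 mm and grips with 20 to 120 N. Pads are 22 mm wide; open, the fingers measure 114 mm over their backs; the gripper's body (76 mm by 85 mm) begins 54 mm behind the grasp point. The pads swing forward as they close: fully open they stand 13 mm farther back than shut.
Start: joints at [1.218, 0.276, 1.505, -0, 1.361, -0.121], TCP at [0.132, 0.56, 0.231] pointing down, gripper open.
Joint ranges: [-2.89, 2.89], [-0.75, 2.08], [0.22, 2.7], [-1.18, 4.32], [0.11, 2.71], [-2.7, 2.7]. Speed limits (rad/s): [2.57, 2.57, 3.14, 3.14, 3.14, 3.14].

INTERFACE

Orientations are given as a unit quaternion [x, y, z, w].
In Python, from rig import * gives the robot as it stands.
- The arm moves only by the shell command python3 -m inch 'ROWS' [OPENING]. ROWS is JSON, a list of rows, each an object of numbers: "tx", "ty", "tz": the shift along the tool's x, y, z in cm; "wx", "wy", "wz": the turn, a rotation vector about the tool's x, y, z in degrees. A call has 1 to 10 rows; each row shifts and turns the pose as measured when the row begins, along the tool's axes as they then stand; what a row does not reach is not made up. A row lasts 1/8 s, in which the tool goes at most 62.5 mm and 10.7 degrees, less where a joint would pass 70% of its speed; a pose out of reach is approached as far as the arm can. A call with a gripper value outside its range is refused whole. OPENING is the closure in counts, from 0 (fully open) to 255 (shut), set as the call begins (- or left out, the last holds). The fingers move at their own pace and stop on an object; the grip force is fixed at half the most. Time passes only in rows, so rows that do not move let the fingers close. It gives the time, the measured TCP pose, the force and the opening at its end, in the units of the state.
- observe(): the state, without advancing time (a new reading comes with each control period).
- get_image(name): name is "scene" or "top" or "wrist"; returns a dict with "image" (420x560x3 uint8, red, green, blue), "fx", "fy", "cx", "cy" (pixels), "distortion" ([k1, k2, p1, p2, k3] as OpenCV has them; the pictures are not rectified), "extrinsics" (4x4, takes a point from camera to world coordinates). Camera axes: x right, y down, z forward; pixel columns grow to the right and rows downward; lengths in m; the calibration is good to about 2 mm. A picture is of the moment at which its call begins. There is no depth.
- close_job(): hands the job in, once; it reports no verdict.
The state is a dict: "t": time; "q": joint angles; "joint_vel": joint speeds; "joint_torque": joint torques, N m; "ee_pos": TCP position; "eef_rot": TCP orientation; "force": force on the tool from outside, world axes, zero at the start; "torque": the same for the moment, N m; "width": opening from 0.0 (shut) to 1.0 (fully open).
Only numpy, scipy, OpenCV 4.12 (cv2) and the standard library are available. Lean on these libraries where they do the work, as an engineer would, in place of code of your own. Each camera call takes 0.05 s, during which the arm holds its last target. There are 200 camera calls.

TASK

The front feet of the stone balance slab have to be changed. Slide the little lever jack nose first between the front feet until its saddle is under the orange-marked lift pad, then press the jack's red handle all the way down so that both front feet stand clear of the counter. Finish while still holding the handle down: it springs back if let go. Do not shove the slab or touch it with the robot, do not upset the flask standing on it, and leave the two bottles alone.

Things in the scene. Friction and masses are not known exactly. Their poses are not given: they have to be found in the camera images.
- jack: Loose lever jack, 0.7 kg, 250 x 60 mm grey base plate 10 mm thick, stands on the counter. Origin on the underside; +x is the nose (saddle end), z up. The base runs from x = -130 to +120 mm. From the nose to x = -37 mm the chassis is 60 mm wide and 28 mm high. The saddle (steel disc, 34 mm wide) is at x = +90 mm, the black carrying grip at x = -10 mm, the handle pivot at x = -35 mm, z = 35 mm.
- jack_grip (a point): Centre of the black rubber carrying grip that stands upright on the jack: 28 mm along the jack's x, 26 mm across (its y), rubber from z = 46 to 78 mm; this point is at x = -10, y = 0, z = 58 mm in the jack's frame. Take it from above across its 26 mm and slide the jack with it.
- saddle_top (a point): Centre of the top of the jack's saddle, at x = +90, y = 0 mm in the jack's frame; 34 mm above the counter with the handle up, rising 20 mm when the handle goes fully down.
- paddle (a point): Centre of the upper face of the red square paddle (36 x 36 x 10 mm) at the end of the jack's handle, 85 mm behind the pivot. With the handle up it stands at x = -102, z = 87 mm in the jack's frame, and the handle slopes up at 0.6 rad; fully down it is at x = -120, z = 40 mm, face level. Press on it from above, straight down; it moves 18 mm away from the nose on the way.
- jack_handle (a joint): Handle of the jack, rad: 0 = up (as found), 0.6 = fully down (stop). A spring returns it. The saddle rises 33 mm per rad; it meets the lift pad at about 0.24 rad. Pressing takes 1 to 2 N free and 7 to 10 N at the paddle under the slab's load.
- slab: Loose stone balance slab, about 2 kg, 200 x 200 mm, 28 mm thick, on four feet (26 mm wide rubber pads at x, y = +-80, +-75 mm). Underside 46 mm, top 74 mm above the counter. Origin on the counter under its centre; its front is its -x side (orange stripe on that face); the jack goes in there, moving along the slab's +x.
- lift_pad (a point): Centre of the lower face of the orange lift pad (40 mm disc) under the slab, at x = -55, y = 0 mm in the slab's frame, 45 mm in from the front edge, 42 mm above the counter. An orange dot with a line to the front edge on the slab's top lies straight above it.
- front_foot_a (a point): Underside of one front foot (slab frame x = -80, y = +75 mm), at counter height at the start.
- front_foot_b (a point): Underside of the other front foot (slab frame x = -80, y = -75 mm).
- conical_flask: Empty glass conical flask, 62 mm wide, 103 mm high, standing on the rear part of the slab. Origin at its underside, z up. Not to be handled.
- white_bottle: White square-shouldered reagent bottle with black cap, 56 x 56 x 123 mm, loose, standing near the jack. Origin at its underside. Leave alone.
- brown_bottle: Dark brown reagent bottle with black cap, 50 x 50 x 92 mm, loose, standing near the jack. Origin at its underside. Leave alone.

How it is judged:
On the way, in this order (a step that is already met when the one before it is completed fails the run):
1. the jack stands on the counter with its saddle under the lift pad (within 12 mm) and the handle still up (horizontal distance between saddle_top and lift_pad below 0.012 m and height (world z) of saddle_top below 0.041 m and height (world z) of jack below 0.004 m and value of joint jack_handle below 0.12 rad), for 0.2 s.
2. the handle is pressed fully down and both front feet are off the counter (value of joint jack_handle above 0.52 rad and height (world z) of each of front_foot_a, front_foot_b above 0.007 m), for 0.2 s.
At the end, for the whole second after the job is handed in: Robot holds the handle down (over 0.52 rad, pressing over 1.5 N); jack level on the counter, saddle within 17 mm of the lift pad's centre and carrying over 4 N; both front feet over 7 mm up; robot not touching the slab, slab still, flask upright on it (all of step 2 and horizontal distance between saddle_top and lift_pad below 0.017 m and contact force between jack and slab above 4 N and contact force between any of the fingers, the arm and jack above 1.5 N and contact force between each of the fingers, the arm and slab below 0.3 N and angle between jack's own z axis and vertical below 0.06 rad and height (world z) of jack below 0.004 m and linear speed of slab below 0.02 m/s and angle between conical_flask's own z axis and vertical below 0.25 rad and height (world z) of conical_flask above 0.06 m); the arm keeps its last pose, push and grip.
It fails at once if the slab is shoved more than 25 mm (distance of slab from where it was at the start of the episode above 0.025 m).
It fails at once if the robot presses on the slab (contact force between any of the fingers, the arm and slab above 3 N).
It fails at once if the flask tips or falls (angle between conical_flask's own z axis and vertical above 0.35 rad or height (world z) of conical_flask below 0.05 m).
It fails at once if a bottle is moved more than 20 mm (distance of any of white_bottle, brown_bottle from where it was at the start of the episode above 0.02 m).
It also fails if it takes over 45 s, if anything falls off the work surface, if the arm or the gripper's body presses on something with over 40 N, if the wrist force passes 120 N, or if a joint passes its speed limit or range.

## Working session

There is one attempt and no reset: what is moved stays moved. The work goes in short steps, Python scripts to look and compute and a shell command to move; the robot and the scene stay as the last step left them, time stands still between calls to the robot, and variables do not carry over. Pictures are saved under pics/ and viewed, about 8 in all and at most 12, crops included, and the job is handed in when it is done.

```bash
mkdir -p pics; ls; cat > h.py <<'E'
from rig import *
import numpy as np, cv2
from scipy.spatial.transform import Rotation as R
def cam(n):
    d=get_image(n); K=np.array([[d['fx'],0,d['cx']],[0,d['fy'],d['cy']],[0,0,1.]])
    return d['image'],K,np.array(d['distortion'],float),np.array(d['extrinsics'])
def px2w(K,D,E,pts,z):
    u=cv2.undistortPoints(np.array(pts,float).reshape(-1,1,2),K,D).reshape(-1,2)
    r=np.c_[u,np.ones(len(u))]@E[:3,:3].T; o=E[:3,3]
    return o+r*((np.broadcast_to(z,len(u))-o[2])/r[:,2])[:,None]
def w2px(K,D,E,P):
    Ei=np.linalg.inv(E); return cv2.projectPoints(np.array(P,float).reshape(-1,1,3),cv2.Rodrigues(Ei[:3,:3])[0],Ei[:3,3],K,D)[0].reshape(-1,2)
def save(n,im,s=1,crop=None):
    if crop: im=im[crop[1]:crop[3],crop[0]:crop[2]]
    cv2.imwrite('pics/'+n,cv2.resize(im[:,:,::-1],None,fx=s,fy=s,interpolation=cv2.INTER_CUBIC))
E
python3 - <<'E'
from h import *
for n in ('top','scene'):
    im,K,D,E=cam(n); save(n+'1.png',im,1.42); print(n,K[0,0],E[:3].round(3).tolist())
s=observe(); print(s['t'],s['ee_pos'],s['eef_rot'],s['force'],R.from_quat(s['eef_rot']).as_matrix().round(3).tolist())
E
```

```text
pics
top 425.1994471823375 [[0.015, -0.996, 0.082, 0.448], [-1.0, -0.016, -0.014, -0.133], [0.016, -0.082, -0.996, 1.286]]
scene 439.32182891213483 [[0.813, -0.378, 0.443, 0.096], [-0.582, -0.502, 0.64, -0.772], [-0.02, -0.778, -0.628, 0.725]]
0.1 [0.13193502 0.55915352 0.23050277] [-0.43915376  0.55498088  0.43850037  0.5539473 ] [-0.51485269 -0.6385311  -1.45371375] [[-0.001, -0.973, 0.23], [-0.002, 0.23, 0.973], [-1.0, 0.0, -0.002]]
```

View pics/top1.png

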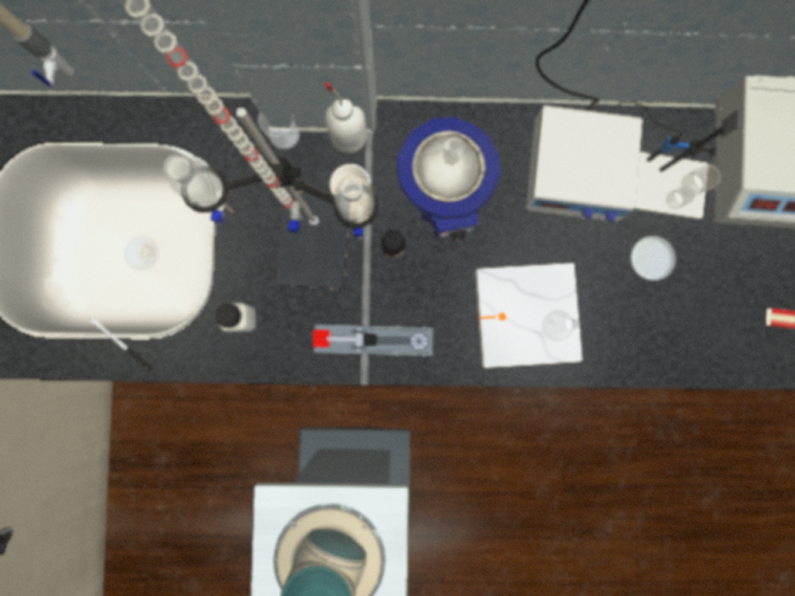

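View pics/scene1.png

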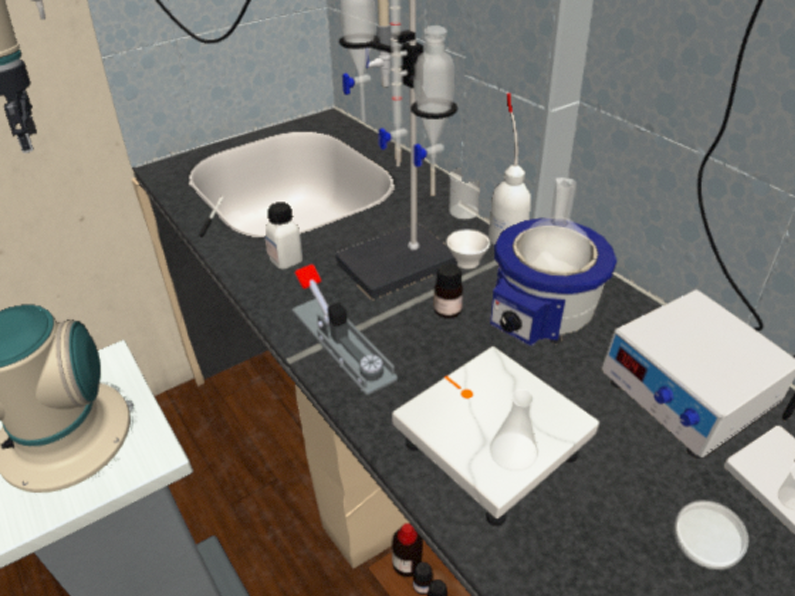

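The top view shows the jack at about (315–433, 325–355) with its nose to the right (world -y). The slab is at (477–582, 263–367) with the orange dot at (502,317). The white bottle is at (235,317) and the brown one at (393,242). The scene view agrees. Next I'll get metric poses.

```bash
python3 - <<'E'
from h import *
def blob(im,lo,hi,box):
    h=cv2.cvtColor(im,cv2.COLOR_RGB2HSV); m=cv2.inRange(h,lo,hi); k=np.zeros_like(m); k[box[1]:box[3],box[0]:box[2]]=255; m&=k
    ys,xs=np.nonzero(m); return m,(xs.mean(),ys.mean()),len(xs)
im,K,D,E=cam('top'); s=1/1.42
# slab
m,c,n=blob(im,(0,0,150),(180,60,255),(328,180,420,264))
m=cv2.morphologyEx(m,cv2.MORPH_CLOSE,np.ones((7,7)))
cn=max(cv2.findContours(m,0,2)[0],key=cv2.contourArea)
u=px2w(K,D,E,cn.reshape(-1,2)+0.0,0.074)[:,:2]
r=cv2.minAreaRect((u*1000).astype(np.float32)); print('slab top',r)
mo,c,n=blob(im,(5,150,150),(22,255,255),(330,200,380,240))
cc=max(cv2.findContours(mo,0,2)[0],key=cv2.contourArea)
ys,xs=np.nonzero(mo); print('orange',xs.min(),xs.max(),n)
w=xs>=xs.max()-6; print('dot',px2w(K,D,E,[[xs[w].mean(),ys[w].mean()]],0.074))
m,c,n=blob(im,(0,150,120),(5,255,255),(200,220,260,260)); print('red',c,n,px2w(K,D,E,[c],.085))
P=np.array([[313,325],[433,328],[432,356],[313,353]])*s
print('jack base',px2w(K,D,E,P,[.01,.02,.02,.01]).round(4).tolist()); print('saddle',px2w(K,D,E,[[419*s,341.5*s]],.034),'grip',px2w(K,D,E,[[370*s,339.5*s]],.078))
save('c1.png',im,5,(210,215,350,260))
im,K,D,E=cam('scene')
for nm,p,z in(('saddle',(371.5,365),.034),('dot',(466.5,394),.074),('red',(308,275),.087),('grip',(338,309),.078),('wb',(281,208),.12),('bb',(449,270),.09)): print(nm,px2w(K,D,E,[np.array(p)*s],z).round(4))
save('c2.png',im,4,(195,170,345,290))
E
```

```text
slab top ((513.0302124023438, -397.79364013671875), (201.14857482910156, 201.9521942138672), 4.720717906951904)
orange 352 355 11
dot [[ 0.50831671 -0.34351695  0.074     ]]
red (np.float64(225.024), np.float64(237.816)) 125 [[0.4592157  0.02024588 0.085     ]]
jack base [[0.4864, 0.0442, 0.01], [0.4836, -0.2083, 0.02], [0.4252, -0.2069, 0.02], [0.4276, 0.0427, 0.01]]
saddle [[ 0.45493044 -0.17882941  0.034     ]] grip [[ 0.45722587 -0.07942461  0.078     ]]
saddle [[ 0.4526 -0.1848  0.034 ]]
dot [[ 0.5063 -0.3452  0.074 ]]
red [[0.4579 0.0143 0.087 ]]
grip [[ 0.457  -0.0845  0.078 ]]
wb [[0.5019 0.1914 0.12  ]]
bb [[ 0.6561 -0.1231  0.09  ]]
```

View pics/c1.png

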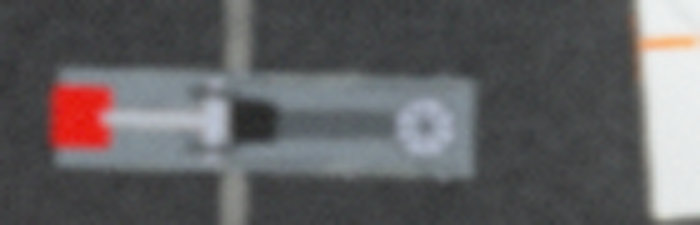

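```bash
cat > p.py <<'E'
import sys; from h import *
# usage: p.py x y z yaw(toolz, deg) n : even tool-frame rows to a tool-down target
x,y,z,yaw,n=map(float,sys.argv[1:]); n=int(n); s=observe(); p=np.array(s['ee_pos']); r=R.from_quat(s['eef_rot'])
zt=np.array([np.cos(np.radians(yaw)),np.sin(np.radians(yaw)),0]); xt=np.array([0,0,-1.]); T=R.from_matrix(np.c_[xt,np.cross(zt,xt),zt])
w=(r.inv()*T).as_rotvec(); d=(np.array([x,y,z])-p)/n
for i in range(n):
    t=(r*R.from_rotvec(w*i/n)).inv().apply(d)*100
    print('tx %.2f ty %.2f tz %.2f  w %s'%(*t,np.degrees(w/n).round(2)))
print(s['t'],p.round(4),'F',np.round(s['force'],1),'w',s['width'])
E
python3 p.py 0.457 -0.082 0.17 -1 13
```

```text
tx 0.47 ty -3.57 tz -4.23  w [ 5.98 -0.    0.  ]
tx 0.47 ty -3.99 tz -3.83  w [ 5.98 -0.    0.  ]
tx 0.47 ty -4.36 tz -3.40  w [ 5.98 -0.    0.  ]
tx 0.47 ty -4.69 tz -2.92  w [ 5.98 -0.    0.  ]
tx 0.47 ty -4.97 tz -2.42  w [ 5.98 -0.    0.  ]
tx 0.47 ty -5.20 tz -1.89  w [ 5.98 -0.    0.  ]
tx 0.47 ty -5.37 tz -1.34  w [ 5.98 -0.    0.  ]
tx 0.47 ty -5.48 tz -0.77  w [ 5.98 -0.    0.  ]
tx 0.47 ty -5.53 tz -0.19  w [ 5.98 -0.    0.  ]
tx 0.47 ty -5.52 tz 0.38  w [ 5.98 -0.    0.  ]
tx 0.47 ty -5.45 tz 0.95  w [ 5.98 -0.    0.  ]
tx 0.47 ty -5.32 tz 1.52  w [ 5.98 -0.    0.  ]
tx 0.47 ty -5.13 tz 2.06  w [ 5.98 -0.    0.  ]
0.2 [0.132  0.5593 0.2308] F [ 0.5 -0.  -0. ] w 1.0037143178333539
```

```bash
python3 -m inch '[{"tx":0.3,"ty":-3.6,"tz":-4.2,"wx":6},{"tx":0.3,"ty":-4.0,"tz":-3.8,"wx":6},{"tx":0.3,"ty":-4.4,"tz":-3.4,"wx":6},{"tx":0.3,"ty":-4.7,"tz":-2.9,"wx":6},{"tx":0.3,"ty":-5.0,"tz":-2.4,"wx":6},{"tx":0.3,"ty":-5.2,"tz":-1.9,"wx":6},{"tx":0.5,"ty":-5.4,"tz":-1.3,"wx":6},{"tx":0.5,"ty":-5.5,"tz":-0.8,"wx":6},{"tx":0.5,"ty":-5.5,"tz":-0.2,"wx":6}]'; python3 p.py 0.457 -0.082 0.16 -1 5
```

```text
tx 1.43 ty -9.27 tz -10.99  w [ 1.554e+01 -1.000e-02  1.000e-02]
tx 1.42 ty -11.88 tz -8.10  w [ 1.554e+01 -1.000e-02  1.000e-02]
tx 1.42 ty -13.62 tz -4.62  w [ 1.554e+01 -1.000e-02  1.000e-02]
tx 1.42 ty -14.36 tz -0.81  w [ 1.554e+01 -1.000e-02  1.000e-02]
tx 1.42 ty -14.05 tz 3.07  w [ 1.554e+01 -1.000e-02  1.000e-02]
0.2 [0.132  0.5593 0.2308] F [ 0.5 -0.  -0. ] w 1.0037143178333539$[0]: bad value
```

```bash
python3 -m inch '[{"tx":0.3,"ty":-3.6,"tz":-4.2,"wx":6,"wy":0,"wz":0},{"tx":0.3,"ty":-4.0,"tz":-3.8,"wx":6,"wy":0,"wz":0},{"tx":0.3,"ty":-4.4,"tz":-3.4,"wx":6,"wy":0,"wz":0},{"tx":0.3,"ty":-4.7,"tz":-2.9,"wx":6,"wy":0,"wz":0},{"tx":0.3,"ty":-5.0,"tz":-2.4,"wx":6,"wy":0,"wz":0},{"tx":0.3,"ty":-5.2,"tz":-1.9,"wx":6,"wy":0,"wz":0},{"tx":0.5,"ty":-5.4,"tz":-1.3,"wx":6,"wy":0,"wz":0},{"tx":0.5,"ty":-5.5,"tz":-0.8,"wx":6,"wy":0,"wz":0},{"tx":0.5,"ty":-5.5,"tz":-0.2,"wx":6,"wy":0,"wz":0}]'; python3 p.py 0.457 -0.082 0.16 -1 5
```

```text
t: 1.32
ee_pos: [0.3587, 0.1036, 0.1966]
eef_rot: [-0.132, 0.692, 0.132, 0.697]
force: [0.7, 0.9, 0.5]
width: 0.998
tx 0.74 ty -4.17 tz 0.46  w [ 4.5   0.07 -0.  ]
tx 0.74 ty -4.12 tz 0.79  w [ 4.5   0.07 -0.  ]
tx 0.74 ty -4.05 tz 1.11  w [ 4.5   0.07 -0.  ]
tx 0.74 ty -3.95 tz 1.43  w [ 4.5   0.07 -0.  ]
tx 0.73 ty -3.83 tz 1.73  w [ 4.5   0.07 -0.  ]
1.325 [0.3587 0.1036 0.1966] F [0.7 0.9 0.5] w 0.9984182849545348
```

```bash
python3 -m inch '[{"tx":0.7,"ty":-4.2,"tz":0.5,"wx":4.5,"wy":0,"wz":0},{"tx":0.7,"ty":-4.1,"tz":0.8,"wx":4.5,"wy":0,"wz":0},{"tx":0.7,"ty":-4.0,"tz":1.1,"wx":4.5,"wy":0,"wz":0},{"tx":0.7,"ty":-4.0,"tz":1.4,"wx":4.5,"wy":0,"wz":0},{"tx":0.7,"ty":-3.8,"tz":1.7,"wx":4.5,"wy":0,"wz":0},{"tx":0,"ty":0,"tz":0,"wx":0,"wy":0,"wz":0}]'; python3 p.py 0.457 -0.082 0.04 -1 4; python3 - <<'E'
from h import *
im,K,D,E=cam('wrist'); save('w1.png',im,1.4); np.savez('w1.npz',K=K,D=D,E=E)
print(w2px(K,D,E,[[.457,-.082,.078],[.4538,-.182,.034]])*1.4)
E
```

```text
t: 2.08
ee_pos: [0.459, -0.0929, 0.1608]
eef_rot: [0.014, 0.704, -0.013, 0.71]
force: [-1.3, 1.0, 0.0]
width: 0.999
tx 3.02 ty 0.26 tz -0.09  w [-0.31  0.13 -0.02]
tx 3.02 ty 0.27 tz -0.08  w [-0.31  0.13 -0.02]
tx 3.02 ty 0.27 tz -0.07  w [-0.31  0.13 -0.02]
tx 3.02 ty 0.27 tz -0.06  w [-0.31  0.13 -0.02]
2.075 [ 0.459  -0.0929  0.1608] F [-1.3  1.   0. ] w 0.9987504989285958
[[383.23137922 282.81335213]
 [385.68351625 413.19910257]]
```

View pics/w1.png

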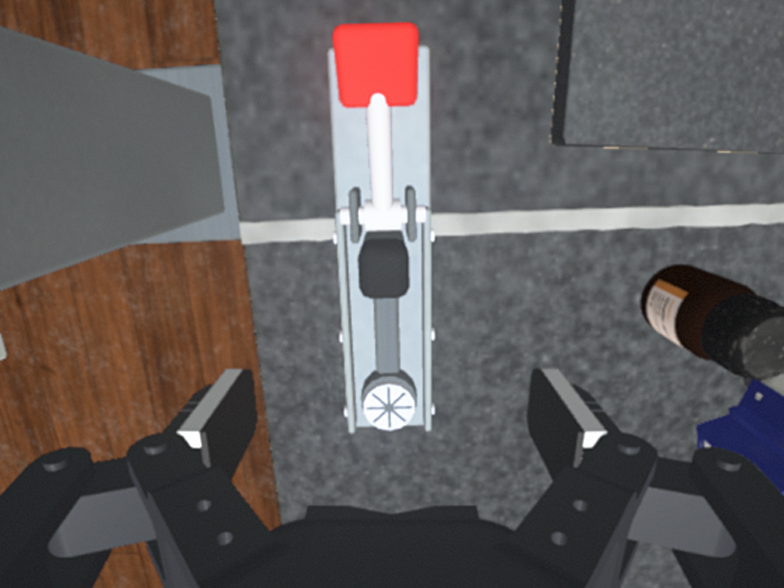

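The wrist view shows the jack head-on: saddle at (389,407), grip at about (384,262) and paddle at (377,64). The grip is clear on both sides, and the brown bottle is well off to the right.

```bash
python3 - <<'E'
from h import *
d=np.load('w1.npz');q=px2w(d['K'],d['D'],d['E'],np.array([[389,407],[377,64],[351,430],[431,430]])/1.4,[.034,.087,.028,.028]);print(q.round(4).tolist())
v=q[0]-q[1];print(v,np.degrees(np.arctan2(v[1],v[0])),'grip',q[0]-v/np.hypot(v[0],v[1])*.1)
E
```

```text
[[0.4562, -0.1775, 0.034], [0.4588, 0.0177, 0.087], [0.4296, -0.1975, 0.028], [0.4838, -0.1999, 0.028]]
[-0.00261992 -0.1952023  -0.053     ] -90.7689531476561 grip [ 0.45749837 -0.07752915  0.06114887]
```

```bash
python3 -m inch '[{"tx":3,"ty":0.4,"tz":-0.05,"wx":0,"wy":0,"wz":0},{"tx":3,"ty":0.4,"tz":-0.05,"wx":-0.5,"wy":0.2,"wz":0},{"tx":2.5,"ty":0.3,"tz":-0.05,"wx":-0.5,"wy":0.2,"wz":0},{"tx":1.5,"ty":0.2,"tz":0,"wx":0,"wy":0,"wz":0},{"tx":0,"ty":0,"tz":0,"wx":0,"wy":0,"wz":0}]'; python3 p.py 0.457 -0.079 0.041 -1 1
```

```text
t: 2.75
ee_pos: [0.4546, -0.0724, 0.0599]
eef_rot: [0.007, 0.707, -0.003, 0.707]
force: [0.1, -1.2, 0.1]
width: 1.002
tx 1.89 ty -0.66 tz 0.25  w [ 0.22  0.01 -0.28]
2.75 [ 0.4546 -0.0724  0.0599] F [ 0.1 -1.2  0.1] w 1.0024321267246818
```

```bash
python3 -m inch '[{"tx":0.9,"ty":-0.5,"tz":0.2,"wx":0.2,"wy":0,"wz":-0.3},{"tx":0.8,"ty":-0.1,"tz":0,"wx":0,"wy":0,"wz":0},{"tx":0,"ty":0,"tz":0,"wx":0,"wy":0,"wz":0}]'; python3 p.py 0.457 -0.079 0.041 -1 1
```

```text
t: 3.12
ee_pos: [0.4574, -0.0783, 0.0435]
eef_rot: [0.005, 0.706, -0.006, 0.708]
force: [0.1, 0.4, 0.2]
width: 0.998
tx 0.25 ty -0.07 tz -0.04  w [0.1  0.18 0.09]
3.125 [ 0.4574 -0.0783  0.0435] F [0.1 0.4 0.2] w 0.9984507459327607
```

```bash
python3 -m inch '[{"tx":0.2,"ty":0,"tz":0,"wx":0,"wy":0,"wz":0},{"tx":0,"ty":0,"tz":0,"wx":0,"wy":0,"wz":0},{"tx":0,"ty":0,"tz":0,"wx":0,"wy":0,"wz":0},{"tx":0,"ty":0,"tz":0,"wx":0,"wy":0,"wz":0},{"tx":0,"ty":0,"tz":0,"wx":0,"wy":0,"wz":0},{"tx":0,"ty":0,"tz":0,"wx":0,"wy":0,"wz":0},{"tx":0,"ty":0,"tz":0,"wx":0,"wy":0,"wz":0}]' 255; python3 p.py 0.4993 -0.205 0.0415 4.7 5
python3 - <<'E'
from h import *
im,K,D,E=cam('wrist'); save('w2.png',im,1.4)
E
```

```text
t: 4.0
ee_pos: [0.4572, -0.0786, 0.042]
eef_rot: [0.005, 0.706, -0.006, 0.708]
force: [-1.3, -0.1, -0.4]
width: 0.293
tx 0.02 ty -2.51 tz 0.88  w [-1.12  0.04  0.02]
tx 0.02 ty -2.53 tz 0.83  w [-1.12  0.04  0.02]
tx 0.01 ty -2.55 tz 0.78  w [-1.12  0.04  0.02]
tx 0.01 ty -2.56 tz 0.73  w [-1.12  0.04  0.02]
tx 0.01 ty -2.58 tz 0.68  w [-1.12  0.04  0.02]
4.0 [ 0.4572 -0.0786  0.042 ] F [-1.3 -0.1 -0.4] w 0.29323772344189664
```

View pics/w2.png

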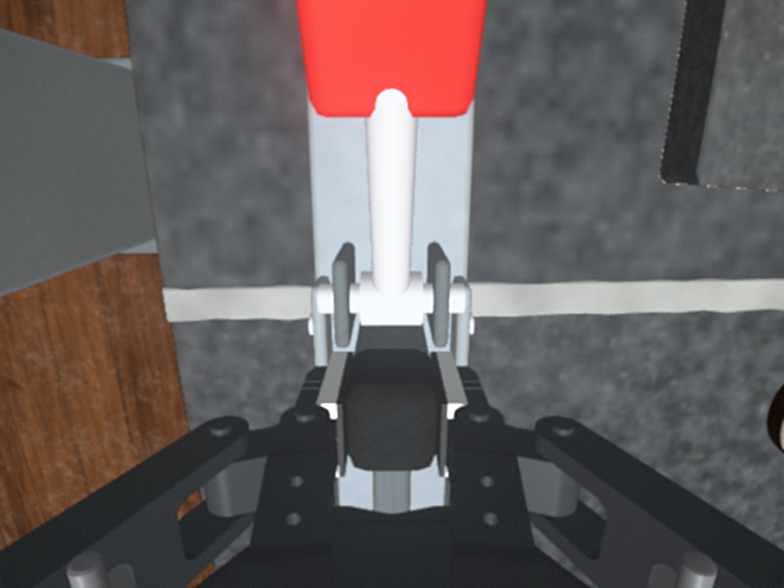

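The grip is held squarely between the pads (width 0.293, about 25 mm). I'll slide to the pre-entry pose, lined up with the slab.

```bash
python3 p.py 0.4916 -0.150 0.042 4.7 5;  python3 -m inch '[{"tx":0,"ty":-1.4,"tz":0.7,"wx":-1.1,"wy":0,"wz":0},{"tx":0,"ty":-1.4,"tz":0.65,"wx":-1.1,"wy":0,"wz":0},{"tx":0,"ty":-1.5,"tz":0.6,"wx":-1.1,"wy":0,"wz":0},{"tx":0,"ty":-1.5,"tz":0.6,"wx":-1.1,"wy":0,"wz":0},{"tx":0,"ty":-1.4,"tz":0.55,"wx":-1.1,"wy":0,"wz":0},{"tx":0,"ty":0,"tz":0,"wx":0,"wy":0,"wz":0}]'; python3 p.py 0.4993 -0.2443 0.042 4.7 4
python3 - <<'E'
from h import *
im,K,D,E=cam('top'); save('t2.png',im,5,(240,190,390,270))
E
```

```text
tx 0.00 ty -1.42 tz 0.71  w [-1.12  0.04  0.02]
tx 0.00 ty -1.43 tz 0.68  w [-1.12  0.04  0.02]
tx 0.00 ty -1.44 tz 0.65  w [-1.12  0.04  0.02]
tx 0.00 ty -1.46 tz 0.63  w [-1.12  0.04  0.02]
tx 0.00 ty -1.47 tz 0.60  w [-1.12  0.04  0.02]
4.05 [ 0.4572 -0.0786  0.042 ] F [-0.1 -0.2 -0.6] w 0.2919978616941977
t: 4.8
ee_pos: [0.4848, -0.1431, 0.0422]
eef_rot: [-0.024, 0.709, 0.033, 0.704]
force: [0.3, -2.4, -3.8]
width: 0.297
tx -0.03 ty -2.55 tz 0.16  w [-0.03 -0.09 -0.18]
tx -0.02 ty -2.55 tz 0.16  w [-0.03 -0.09 -0.18]
tx -0.01 ty -2.55 tz 0.16  w [-0.03 -0.09 -0.18]
tx -0.00 ty -2.55 tz 0.16  w [-0.03 -0.09 -0.18]
4.8 [ 0.4848 -0.1431  0.0422] F [ 0.3 -2.4 -3.8] w 0.2974009939799398
```

View pics/t2.png

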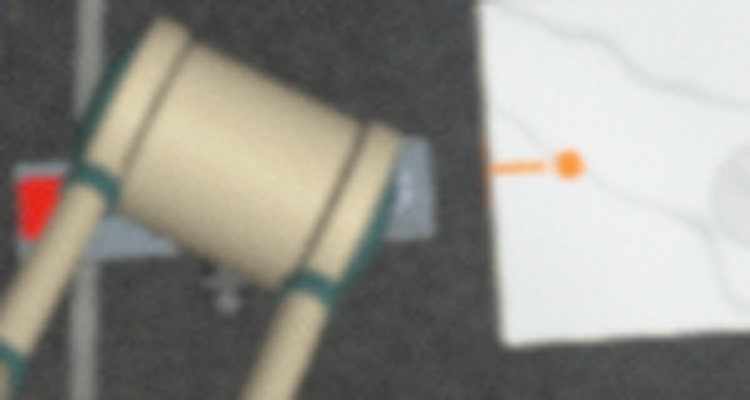

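The top view shows the jack lined up behind the orange line, with the nose at crop (435,188) and the dot at (568,164). Sliding on.

```bash
python3 -m inch '[{"tx":-0.02,"ty":-1.8,"tz":0.5,"wx":0,"wy":0,"wz":-0.2},{"tx":0,"ty":-2.0,"tz":0.2,"wx":0,"wy":0,"wz":-0.2},{"tx":0,"ty":-2.0,"tz":0.1,"wx":0,"wy":0,"wz":0},{"tx":0,"ty":-1.5,"tz":0,"wx":0,"wy":0,"wz":0},{"tx":0,"ty":-0.8,"tz":0,"wx":0,"wy":0,"wz":0},{"tx":0,"ty":0,"tz":0,"wx":0,"wy":0,"wz":0}]'; python3 p.py 0.4993 -0.2443 0.042 4.7 1
python3 - <<'E'
from h import *
im,K,D,E=cam('top'); print(px2w(K,D,E,[[240+568/5-.4,190+164/5-.4]],.074)); save('t3.png',im,5,(240,190,390,270))
h=cv2.cvtColor(im,cv2.COLOR_RGB2HSV); m=cv2.inRange(h,(0,150,120),(5,255,255)); m[:, :200]=0; m[:, 340:]=0
ys,xs=np.nonzero(m); print('red',len(xs),px2w(K,D,E,[[(xs.min()+xs.max())/2,ys.mean()]],.087),xs.min(),xs.max())
im,K,D,E=cam('scene'); save('s3.png',im,3,(200,180,400,330)); np.savez('s3.npz',K=K,D=D,E=E)
E
```

```text
t: 5.6
ee_pos: [0.4968, -0.2165, 0.0422]
eef_rot: [-0.021, 0.71, 0.035, 0.703]
force: [-0.4, -1.6, -0.6]
width: 0.297
tx -0.03 ty -2.79 tz 0.03  w [-0.15 -0.53 -1.13]
5.6 [ 0.4968 -0.2165  0.0422] F [-0.4 -1.6 -0.6] w 0.2967310553573566
[[ 0.50872596 -0.34304629  0.074     ]]
red 112 [[ 0.50671064 -0.06318209  0.087     ]] 230 280
```

View pics/s3.png

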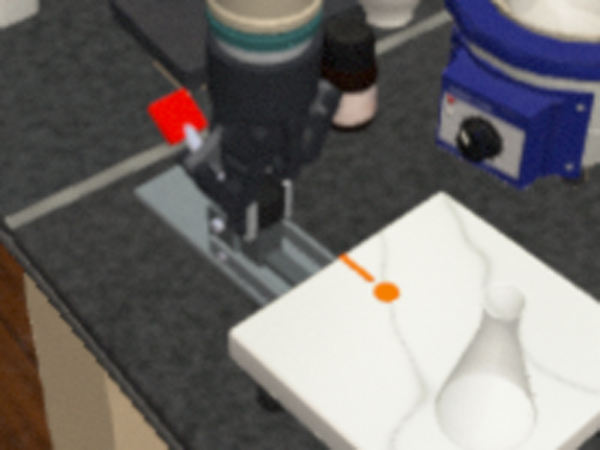

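The jack nose is under the slab between the feet. The dot is at crop (386,292), in line with the chassis, and the flask is upright. Last 26 mm now.

```bash
python3 p.py 0.5005 -0.242 0.042 4.7 1; python3 -m inch '[{"tx":0,"ty":-1.2,"tz":0.15,"wx":0,"wy":-0.2,"wz":-0.5},{"tx":0,"ty":-0.8,"tz":0.05,"wx":0,"wy":-0.2,"wz":-0.4},{"tx":0,"ty":-0.5,"tz":0,"wx":0,"wy":0,"wz":0},{"tx":0,"ty":0,"tz":0,"wx":0,"wy":0,"wz":0}]'; python3 p.py 0.5005 -0.242 0.042 4.7 1
```

```text
tx -0.03 ty -2.57 tz 0.17  w [-0.13 -0.54 -1.1 ]
5.7 [ 0.4968 -0.2165  0.0422] F [-1.6 -2.2  0.4] w 0.3005537101497623
t: 6.2
ee_pos: [0.4991, -0.2354, 0.042]
eef_rot: [-0.023, 0.708, 0.033, 0.705]
force: [-0.1, -2.4, 0.8]
width: 0.297
tx -0.01 ty -0.67 tz 0.09  w [-0.21 -0.27 -0.82]
6.2 [ 0.4991 -0.2354  0.042 ] F [-0.1 -2.4  0.8] w 0.2969202004054376
```

```bash
python3 -m inch '[{"tx":0,"ty":-0.8,"tz":0.1,"wx":0,"wy":0,"wz":-0.5},{"tx":0,"ty":-0.3,"tz":0,"wx":0,"wy":0,"wz":-0.3},{"tx":0,"ty":0,"tz":0,"wx":0,"wy":0,"wz":0}]'; python3 p.py 0.5005 -0.242 0.042 4.7 1
```

```text
t: 6.58
ee_pos: [0.5001, -0.2424, 0.0421]
eef_rot: [-0.024, 0.709, 0.03, 0.704]
force: [-0.2, -1.2, 1.9]
width: 0.293
tx 0.01 ty 0.03 tz 0.04  w [-0.3  -0.33 -0.44]
6.575 [ 0.5001 -0.2424  0.0421] F [-0.2 -1.2  1.9] w 0.2934060241333586
```

```bash
python3 -m inch '[{"tx":0,"ty":0,"tz":0,"wx":0,"wy":0,"wz":0},{"tx":0,"ty":0,"tz":0,"wx":0,"wy":0,"wz":0},{"tx":0,"ty":0,"tz":0,"wx":0,"wy":0,"wz":0},{"tx":0,"ty":0,"tz":0,"wx":0,"wy":0,"wz":0},{"tx":0,"ty":0,"tz":0,"wx":0,"wy":0,"wz":0},{"tx":-1,"ty":0,"tz":0,"wx":0,"wy":0,"wz":0},{"tx":-3,"ty":0,"tz":0,"wx":0,"wy":0,"wz":0},{"tx":-5,"ty":0,"tz":0,"wx":0,"wy":0,"wz":0},{"tx":-5,"ty":0,"tz":0,"wx":0,"wy":0,"wz":0},{"tx":0,"ty":0,"tz":0,"wx":0,"wy":0,"wz":0}]' 0; python3 p.py 0.4927 -0.1506 0.15 4.7 3
python3 - <<'E'
from h import *
im,K,D,E=cam('wrist'); save('w4.png',im,1.4); np.savez('w4.npz',K=K,D=D,E=E)
E
```

```text
t: 7.82
ee_pos: [0.5013, -0.2451, 0.1879]
eef_rot: [-0.026, 0.709, 0.028, 0.705]
force: [-0.0, -0.4, -1.4]
width: 1.001
tx 1.28 ty 3.16 tz -0.04  w [-0.1  -0.11 -0.07]
tx 1.27 ty 3.16 tz -0.03  w [-0.1  -0.11 -0.07]
tx 1.27 ty 3.16 tz -0.03  w [-0.1  -0.11 -0.07]
7.825 [ 0.5013 -0.2451  0.1879] F [-0.  -0.4 -1.4] w 1.000891168737933
```

View pics/w4.png

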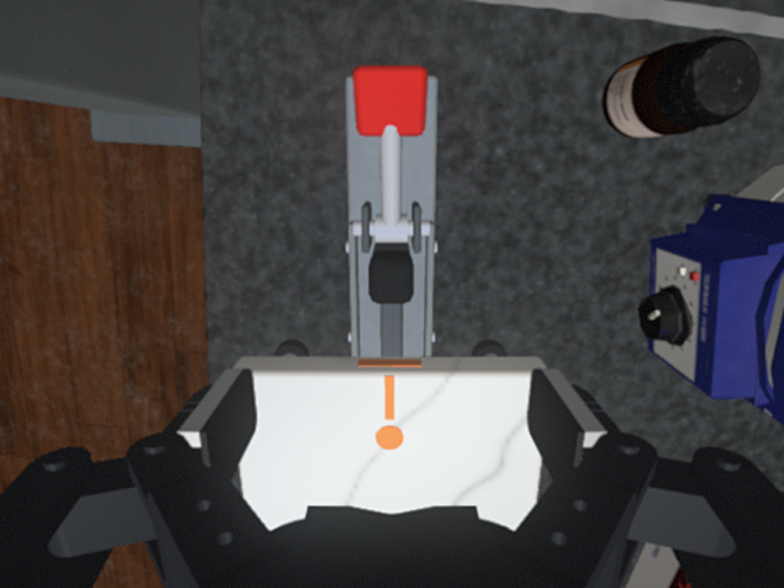

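The jack is released, straight and centred: paddle at (391,100), orange dot at (389,437), and the line falls on the chassis centre. Checking the distance.

```bash
python3 - <<'E'
from h import *
d=np.load('w4.npz');q=px2w(d['K'],d['D'],d['E'],np.array([[391,100],[389.5,437],[391,272],[391,229]])/1.4,[.087,.074,.078,.035+.006]);print(q.round(4).tolist())
v=q[1]-q[0];print('dist paddle-dot (want 192)',np.hypot(*v[:2]),'yaw',np.degrees(np.arctan2(v[1],v[0])),'pivot-dot (want 125)',np.hypot(*(q[1]-q[3])[:2]))
E
```

```text
[[0.4939, -0.1464, 0.087], [0.508, -0.3434, 0.074], [0.5007, -0.2353, 0.078], [0.499, -0.2167, 0.041]]
dist paddle-dot (want 192) 0.19748329029296097 yaw -85.91499374491367 pivot-dot (want 125) 0.12705013441907337
```

```bash
python3 -m inch '[{"tx":0,"ty":3.2,"tz":0,"wx":0,"wy":0,"wz":0},{"tx":1,"ty":3.2,"tz":0,"wx":0,"wy":0,"wz":0},{"tx":2,"ty":2.8,"tz":0,"wx":0,"wy":0,"wz":0},{"tx":2,"ty":0.4,"tz":0,"wx":0,"wy":0,"wz":0},{"tx":0,"ty":0,"tz":0,"wx":0,"wy":0,"wz":0},{"tx":0,"ty":0,"tz":0,"wx":0,"wy":0,"wz":0}]' 255; python3 p.py 0.4932 -0.1445 0.1 4.7 1
```

```text
t: 8.62
ee_pos: [0.487, -0.1437, 0.1298]
eef_rot: [-0.023, 0.714, 0.031, 0.7]
force: [0.2, -0.7, -0.2]
width: 0.002
tx 2.97 ty -0.16 tz 0.67  w [-0.35 -1.11 -0.7 ]
8.625 [ 0.487  -0.1437  0.1298] F [ 0.2 -0.7 -0.2] w 0.002484438158923838
```

```bash
python3 -m inch '[{"tx":1.2,"ty":-0.1,"tz":0.5,"wx":0,"wy":-0.6,"wz":-0.4},{"tx":1.2,"ty":0,"tz":0.2,"wx":0,"wy":-0.4,"wz":-0.3},{"tx":0.4,"ty":0,"tz":0,"wx":0,"wy":0,"wz":0},{"tx":0,"ty":0,"tz":0,"wx":0,"wy":0,"wz":0}]'; python3 p.py 0.4932 -0.1445 0.085 4.7 1
```

```text
t: 9.12
ee_pos: [0.4957, -0.1467, 0.1032]
eef_rot: [-0.027, 0.706, 0.025, 0.707]
force: [0.2, 0.2, -0.4]
width: -0.004
tx 1.82 ty 0.25 tz -0.24  w [-0.49  0.12  0.16]
9.125 [ 0.4957 -0.1467  0.1032] F [ 0.2  0.2 -0.4] w -0.0038014896668391637
```

```bash
python3 -m inch '[{"tx":0.9,"ty":0.2,"tz":-0.2,"wx":0,"wy":0,"wz":0},{"tx":0.8,"ty":0.2,"tz":0,"wx":-0.3,"wy":0,"wz":0},{"tx":0.6,"ty":0.3,"tz":0,"wx":0,"wy":0,"wz":0},{"tx":0.6,"ty":0.3,"tz":0,"wx":0,"wy":0,"wz":0},{"tx":0,"ty":0,"tz":0,"wx":0,"wy":0,"wz":0}]'; python3 p.py 0.4915 -0.134 0.065 4.7 1
```

```text
t: 9.75
ee_pos: [0.4939, -0.137, 0.0736]
eef_rot: [-0.029, 0.705, 0.026, 0.708]
force: [0.0, -0.6, 1.1]
width: -0.001
tx 0.86 ty 0.32 tz -0.22  w [-0.18  0.25  0.24]
9.75 [ 0.4939 -0.137   0.0736] F [ 0.  -0.6  1.1] w -0.000774331323195581
```

```bash
python3 -m inch '[{"tx":0.7,"ty":0.2,"tz":-0.1,"wx":0,"wy":0,"wz":0},{"tx":0.7,"ty":0.15,"tz":0,"wx":0,"wy":0,"wz":0},{"tx":0.7,"ty":0.1,"tz":0,"wx":0,"wy":0,"wz":0},{"tx":0.7,"ty":0,"tz":0,"wx":0,"wy":0,"wz":0},{"tx":0,"ty":0,"tz":0,"wx":0,"wy":0,"wz":0}]'; python3 p.py 0.4915 -0.132 0.040 4.7 1
```

```text
t: 10.38
ee_pos: [0.4936, -0.13, 0.0482]
eef_rot: [-0.028, 0.704, 0.027, 0.709]
force: [-1.0, -0.6, 6.1]
width: 0.003
tx 0.82 ty -0.18 tz -0.23  w [-0.27  0.45  0.06]
10.375 [ 0.4936 -0.13    0.0482] F [-1.  -0.6  6.1] w 0.0026458007181911526
```

```bash
python3 -m inch '[{"tx":0.5,"ty":0,"tz":0,"wx":0,"wy":0,"wz":0},{"tx":0.5,"ty":0,"tz":0,"wx":0,"wy":0,"wz":0},{"tx":0.3,"ty":0,"tz":0,"wx":0,"wy":0,"wz":0},{"tx":0.2,"ty":0,"tz":0,"wx":0,"wy":0,"wz":0}]'; python3 p.py 0.4915 -0.132 0.040 4.7 1
```

```text
t: 10.88
ee_pos: [0.4937, -0.1292, 0.0385]
eef_rot: [-0.028, 0.703, 0.027, 0.71]
force: [-4.8, 0.4, 21.6]
width: 0.001
tx -0.15 ty -0.26 tz -0.24  w [-0.25  0.52  0.06]
10.875 [ 0.4937 -0.1292  0.0385] F [-4.8  0.4 21.6] w 0.0008241813991917428
```

At the stop, pressing 21.6 N. I'll hold and check visually.

```bash
python3 -m inch '[{"tx":0.05,"ty":0,"tz":0,"wx":0,"wy":0,"wz":0},{"tx":0.05,"ty":0,"tz":0,"wx":0,"wy":0,"wz":0},{"tx":0.05,"ty":0,"tz":0,"wx":0,"wy":0,"wz":0}]'; python3 p.py 0.4915 -0.132 0.040 4.7 1
python3 - <<'E'
from h import *
im,K,D,E=cam('scene'); save('s5.png',im,4,(210,190,400,340))
im,K,D,E=cam('wrist'); save('w5.png',im,1.4)
E
```

```text
t: 11.25
ee_pos: [0.4936, -0.1293, 0.0406]
eef_rot: [-0.028, 0.703, 0.027, 0.71]
force: [-1.7, -0.0, 5.2]
width: 0.006
tx 0.06 ty -0.26 tz -0.23  w [-0.21  0.61  0.15]
11.25 [ 0.4936 -0.1293  0.0406] F [-1.7 -0.   5.2] w 0.005980466773549539
```

View pics/s5.png

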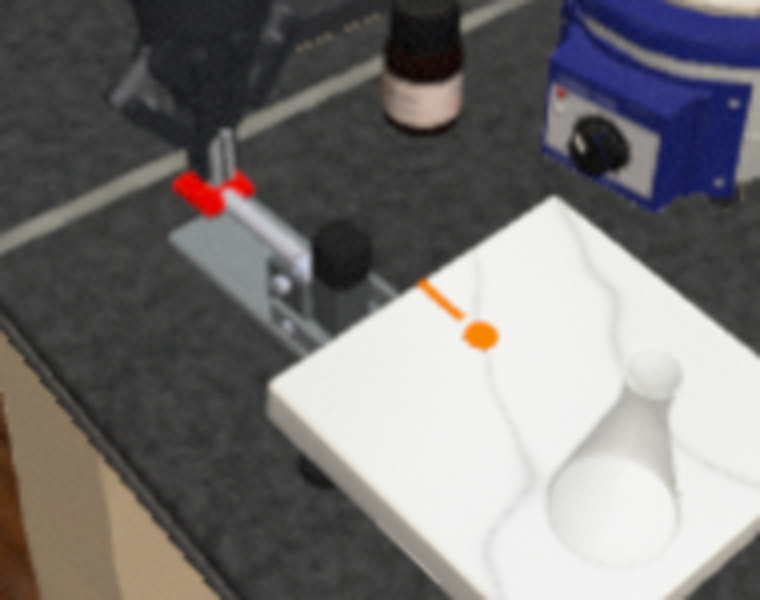

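View pics/w5.png

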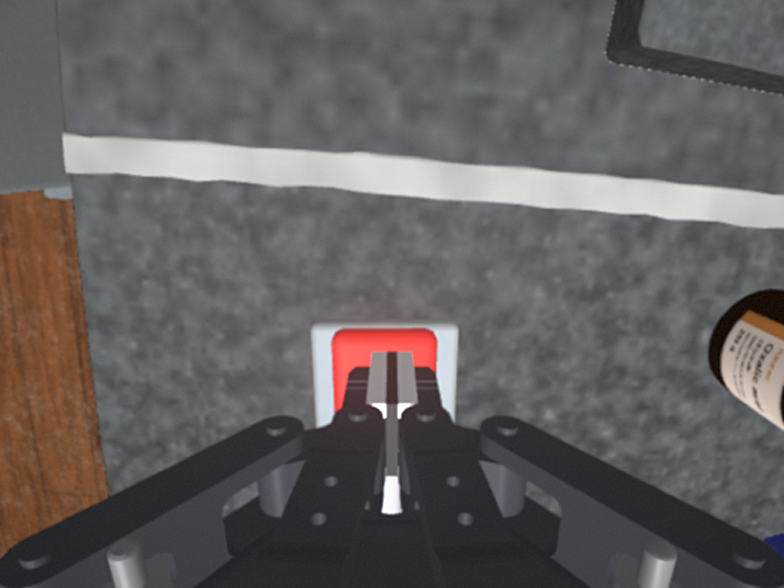

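The scene view shows the slab front raised, the flask upright, and the handle down with the fingertips on the paddle at (215,190). The wrist view shows the tips centred across the paddle. Small rows let the push drop to 5 N, so I'll press a bit firmer for margin and hold.

```bash
python3 -m inch '[{"tx":0.3,"ty":0,"tz":0,"wx":0,"wy":0,"wz":0},{"tx":0.2,"ty":0,"tz":0,"wx":0,"wy":0,"wz":0},{"tx":0.2,"ty":0,"tz":0,"wx":0,"wy":0,"wz":0},{"tx":0.2,"ty":0,"tz":0,"wx":0,"wy":0,"wz":0}]'; python3 - <<'E'
from h import *
for i in range(6):
    im,K,D,E=cam('scene'); s=observe(); print(s['t'],s['ee_pos'].round(4),s['force'].round(1))
h=cv2.cvtColor(im,cv2.COLOR_RGB2HSV); m=cv2.inRange(h,(6,150,150),(22,255,255)); m[:230]=0;m[:,:305]=0;m[300:]=0
c=max(cv2.findContours(m,0,2)[0],key=cv2.contourArea).reshape(-1,2); e=c.max(0); print('orange blob px',c.min(0),e)
c=c[c[:,0]>e[0]-8].mean(0); print([px2w(K,D,E,[c],z).round(4).tolist() for z in (.074,.086)])
E
```

```text
t: 11.85
ee_pos: [0.4937, -0.1292, 0.0388]
eef_rot: [-0.029, 0.702, 0.027, 0.711]
force: [-4.8, 0.9, 17.7]
width: 0.002
11.9 [ 0.4937 -0.1292  0.0389] [-4.7  1.7 19. ]
11.95 [ 0.4937 -0.1292  0.0389] [-4.4  1.5 18.3]
12.0 [ 0.4937 -0.1292  0.0388] [-4.6  0.7 18. ]
12.05 [ 0.4936 -0.1292  0.0388] [-4.2  0.8 18.1]
12.1 [ 0.4936 -0.1292  0.0388] [-4.2  2.2 18.4]
12.15 [ 0.4937 -0.1292  0.0388] [-3.3  1.2 18.7]
orange blob px [326 271] [333 276]
[[[0.5142, -0.3389, 0.074]], [[0.5065, -0.3469, 0.086]]]
```

Steady at 18 N. The dot projects to its original position only if it has risen about 12 mm, so the lift is confirmed. Handing in.

```bash
python3 -c "
from rig import *
print(close_job()); s=observe(); print(s['t'],s['ee_pos'],s['force'])"
```

```text
the job is handed in; nothing more can be done
None
the job is handed in; nothing more can be done
```

I slid the jack in by its grip until its saddle was under the lift pad. Then I released it and pressed the red paddle down to its stop with closed fingertips. I handed the job in at about 12 s, still holding the handle down; no verdict is reported.

**Last checks**
- **Push:** it held steady at about 18 N for 0.3 s, with the tool at z = 38.8 mm. An earlier hold sagged to about 5 N, so I pressed firmer before handing in.
- **Lift:** in the scene camera, the orange dot lands near its starting spot only if it rose about 12 mm, so the front feet should be about 14 mm up. I did not see the gap under the feet directly.
- **Flask and bottle:** the flask was upright and the brown bottle was in place. I did not check the white bottle again, but the arm did not work near it after passing over it on the first move.
- **Saddle position:** measured with the handle still up, the cameras put it 0 to 5 mm short of the pad centre. They disagreed by that much, but all readings were inside the 12 mm limit. I did not re-measure after lifting.

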